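# Free the yellow hoist winch and ease its drum back to the arrow

## Robot

A 6-joint arm with a two-finger parallel gripper is mounted at the origin on the work surface. World frame = base frame: x ahead of the robot, y to its left, z up, the work surface at z = 0. Lengths are in m, angles in rad, forces in N, time in s.
With the tool pointing down it reaches from about 0.275 to 0.875 m from the base axis. Payload 12.5 kg.
Tool frame: the origin (TCP) lies on the centre line of the jaws, within the pads' length; the fingertips stand 25 mm ahead of it and the grasp point (between the pads) lies 6 mm ahead of it; z points along the fingers, y is the line along which they close (so a half turn about z gives the same grasp; the last joint's range is limited). The gripper opens to 85 mm and grips with 20 to 120 N. Pads are 22 mm wide; open, the fingers measure 114 mm over their backs; the gripper's body (76 mm by 85 mm) begins 54 mm behind the grasp point. The pads swing forward as they close: fully open they stand 13 mm farther back than shut.
Start: joints at [1.174, 0.351, 1.652, -0, 1.139, -0.085], TCP at [0.169, 0.523, 0.256] pointing down, gripper open.
Joint ranges: [-2.75, 2.75], [-0.79, 2.1], [0.01, 2.65], [-1.57, 4.71], [0.07, 3.14], [-2.87, 2.87]. Speed limits (rad/s): [2.22, 2.22, 2.79, 3.14, 3.14, 3.14].

## Interface

Orientations are given as [roll, pitch, yaw] about the fixed x, y, z axes, in that order (R = Rz(yaw) Ry(pitch) Rx(roll)).
In Python, from bench import sensors, eyes, job_done gives the robot as it stands. The module is installed in compiled form; this text tells all that it offers.
- The arm moves only by the tool carry_out, never from a script. Its arguments are lists of equal length, an entry for each row: "dp": the shift along the world's x, y, z in m, a list of three; "angular": the turn, a rotation vector about the world's x, y, z in degrees, a list of three; "claw": the opening, from -1 (shut) to 1 (fully open). In form: {"dp": [[dx, dy, dz], ...], "angular": [[wx, wy, wz], ...], "claw": [claw, ...]}. A call has 1 to 10 rows; each row is the pose to reach, as a shift and turn from the pose commanded when the call began; what a row does not reach only later rows make up. A row lasts 1/8 s, in which the tool goes at most 62.5 mm and 10.7 degrees, less where a joint would pass 70% of its speed; a pose out of reach is approached as far as the arm can. A call with a gripper value outside its range is refused whole. The fingers move at their own pace and stop on an object; "newtons" is the grip in N (left out, the last holds). Time passes only in rows, so rows that repeat a pose let the fingers close. It gives the time, the measured TCP pose, the force, the opening and the grip force at its end, in the units of the state.
- sensors.read_state(): the state, without advancing time (a new reading comes with each control period).
- eyes.snapshot(name): name is "scene" or "top"; returns a dict with "image" (384x512x3 uint8, red, green, blue), "fx", "fy", "cx", "cy" (pixels), "D" ([k1, k2, p1, p2, k3] as OpenCV has them; the pictures are not rectified), "R" (3x3) and "t" (3): a world point X has camera coordinates R X + t. Camera axes: x right, y down, z forward; pixel columns grow to the right and rows downward; lengths in m; the calibration is good to about 2 mm. A picture is of the moment at which its call begins. There is no depth.
- job_done(): hands the job in; it is judged then, once.
The state is a dict: "t": time; "q": joint angles; "joint_vel": joint speeds; "joint_torque": joint torques, N m; "tcp_pos": TCP position; "ee_rot": TCP orientation; "ft_force": force on the tool from outside, world axes, zero at the start; "moment": the same for the moment, N m; "grip_width": opening from 0.0 (shut) to 1.0 (fully open); "gripper_force": force on a finger pad.
Only numpy, scipy, OpenCV 4.12 (cv2) and the standard library are available. Lean on these libraries where they do the work, as an engineer would, in place of code of your own. Each camera call takes 0.05 s, during which the arm holds its last target. There are 200 camera calls.

## Task

The bike-hoist winch with the yellow drum and grip must be made ready for a new rope. Flick its sprung pawl fully off the ratchet wheel by the green tab so that it snaps over and stays off, then ease the drum slowly back, anticlockwise seen from above, by its crank grip until the grip stands over the white arrow on its base plate, and let go. Do not disturb the blue winch, the jar or the wrench.

Things in the scene. Friction and masses are not known exactly. Their poses are not given: they have to be found in the camera images.
- yellow_winch: hand winch to work on, bolted flat, axle upright. Origin: on the axle, under the dark base plate (216 mm diameter, 10 thick); z up. Drum and ratchet wheel 106 mm wide, top 66 mm above the bench; crank arm's top at 90. In its frame, seen from above: pawl pivot (-45, 62), tip (0, 46), tab (-105, 72) mm when engaged. The engaged pawl blocks anticlockwise turning after up to 15 degrees of play
- yellow_tab (a point): top centre of the green pawl tab: upright pin, 14 mm diameter, 64 to 106 mm above the bench. Push it from its outer side along the winch's own -y: it swings 0.6 rad about the pivot (61 mm radius) to a stop at (-100, 36) mm in the winch's frame. An over-centre spring (3 N at the tab, nil half way) snaps it over once past half way (18 mm) and holds it at either end
- yellow_grip: yellow upright crank grip: free-spinning sleeve (its yaw means nothing), 25 mm diameter, 48 high, 80 mm from the axle. Origin: centre of its underside, 91 mm above the bench; top at 139. Starts in the winch's (-x, -y) quarter, swings about the axle; about 3 N turns it once the pawl is off, and it stays where it is left
- yellow_arrow (a point): the white arrow lying on the yellow winch's base plate (45 mm long, 4 thick, pointing at the axle): the point in its head 80 mm from the axle, 14 mm above the bench, over which the grip must stand. It lies 50 to 125 degrees anticlockwise of the grip's start
- blue_grip: the blue grip of the other winch, alike in all but its blue drum and grip; it is to be left alone. Same origin as the yellow grip.
- blue_tab (a point): top centre of the green pawl tab of the blue winch; to be left alone
- jar: bystander: a closed jar, 64 mm diameter, 85 mm high, standing beyond the winches; origin at the centre of its underside
- wrench: bystander: a steel wrench lying flat on the bench off to the left; origin on the bench below its middle, x along it

How it is judged:
By the outcome, as a careful person would: the job done as asked, in the order asked, and still so for the second after the job is handed in, with the robot touching nothing.
It also fails if it takes over 45 s, if anything falls off the work surface, if the arm or the gripper's body presses on something with over 40 N, if the wrist force passes 120 N, or if a joint passes its speed limit or range.

## Working session

There is one attempt and no reset: what is moved stays moved. The work goes in short steps, Python scripts to look and compute and a tool call to move; the robot and the scene stay as the last step left them, time stands still between calls to the robot, and variables do not carry over. Pictures are saved under pics/ and viewed, at most 10 in all, crops included, and the job is handed in when it is done.

Besides the shell and the picture viewer there is one more tool, called after "Call:" as name(argument=value, ...) on one line, values as JSON. carry_out: Moves the arm, as the interface text tells. Its arguments: {"type":"object","properties":{"dp":{"type":"array","items":{"type":"array","items":{"type":"number"}}},"angular":{"type":"array","items":{"type":"array","items":{"type":"number"}}},"claw":{"type":"array","items":{"type":"number"}},"newtons":{"type":"number"}},"required":["dp","angular","claw"]}

```bash
mkdir -p pics
cat > h.py <<'E'
import numpy as np, cv2
from bench import sensors, eyes
def snap(n,f=None):
    s=eyes.snapshot(n)
    if f: cv2.imwrite('pics/'+f,cv2.cvtColor(s['image'],cv2.COLOR_RGB2BGR))
    return s
def K(s): return np.array([[s['fx'],0,s['cx']],[0,s['fy'],s['cy']],[0,0,1.]])
def ray(s,uv):
    p=cv2.undistortPoints(np.array([[uv]],float),K(s),np.array(s['D'],float))[0,0]
    R=np.array(s['R']);t=np.array(s['t'])
    return -R.T@t, R.T@np.array([p[0],p[1],1])
def onplane(s,uv,z):
    c,d=ray(s,uv); return c+d*(z-c[2])/d[2]
def proj(s,X):
    return cv2.projectPoints(np.array([X],float),cv2.Rodrigues(np.array(s['R'],float))[0],np.array(s['t'],float),K(s),np.array(s['D'],float))[0][0,0]
def blobs(s,lo,hi,amin=20):
    h=cv2.cvtColor(s['image'],cv2.COLOR_RGB2HSV); m=cv2.inRange(h,np.array(lo),np.array(hi))
    n,l,st,c=cv2.connectedComponentsWithStats(m)
    return [(st[i].tolist(),c[i].round(1).tolist()) for i in range(1,n) if st[i][4]>=amin]
E
python3 - <<'E'
from h import *
for n in('scene','top'):
    s=snap(n,n+'0.png')
    print(n,(-np.array(s['R']).T@np.array(s['t'])).round(3))
    for k,lo,hi in(('yel',(20,120,90),(34,255,255)),('grn',(45,100,50),(85,255,255)),('blu',(100,120,60),(125,255,255)),('wht',(0,0,215),(180,40,255))):
        print(k,blobs(s,lo,hi))
print(sensors.read_state())
E
```

```text
scene [ 0.931 -0.514  0.768]
yel [([77, 0, 65, 47, 1840], [107.6, 22.4]), ([146, 232, 13, 21, 189], [152.7, 240.9]), ([165, 270, 51, 35, 728], [192.4, 291.5])]
grn [([243, 129, 4, 14, 30], [244.4, 134.4]), ([200, 212, 5, 14, 42], [202.7, 217.3])]
blu [([79, 0, 41, 13, 334], [93.8, 4.6]), ([405, 0, 59, 19, 727], [436.9, 6.4]), ([320, 22, 68, 54, 2526], [352.8, 47.9]), ([257, 146, 7, 6, 33], [259.8, 148.3]), ([264, 168, 7, 8, 20], [266.6, 172.2]), ([280, 170, 12, 3, 30], [285.1, 171.2]), ([89, 367, 40, 17, 333], [106.4, 377.6])]
wht [([324, 126, 24, 25, 98], [333.9, 138.3]), ([266, 146, 15, 15, 104], [272.8, 153.5]), ([277, 148, 20, 19, 161], [288.5, 158.6]), ([487, 172, 17, 8, 74], [494.1, 175.4]), ([286, 187, 8, 11, 49], [289.6, 191.8]), ([397, 192, 115, 135, 7563], [455.9, 262.9]), ([204, 229, 12, 19, 81], [208.0, 240.6]), ([161, 251, 50, 39, 859], [186.8, 269.7]), ([208, 250, 2, 13, 25], [208.5, 256.2]), ([469, 298, 10, 8, 49], [473.3, 301.4]), ([157, 307, 16, 17, 111], [164.8, 314.8]), ([452, 323, 10, 7, 25], [456.0, 325.7]), ([380, 330, 55, 54, 1002], [403.7, 363.6]), ([432, 338,
[... 2498 characters left out ...]
 6, 28], [333.5, 237.8])]
{'t': 0.1, 'q': array([ 1.17438366e+00,  3.51169612e-01,  1.65234847e+00,  2.81311775e-05,
        1.13910903e+00, -8.45815822e-02]), 'joint_vel': array([-0.001123  , -0.00224646, -0.00083549,  0.00090274,  0.00017913,
       -0.00087427]), 'joint_torque': array([ 2.13435211e-03, -5.06835258e+01, -2.91876608e+01,  5.05284731e-05,
        2.57584245e-03,  1.11634009e-05]), 'tcp_pos': array([0.16859723, 0.52323976, 0.25582364]), 'ee_rot': array([-3.14056405e+00, -1.12838770e-04,  2.82974973e+00]), 'ft_force': array([ 0.33475906, -0.33005552, -0.36673433]), 'moment': array([ 0.02951338,  0.00372984, -0.0294239 ]), 'gripper_force': 0.0, 'grip_width': 0.9960578817136865}
```

View pics/scene0.png

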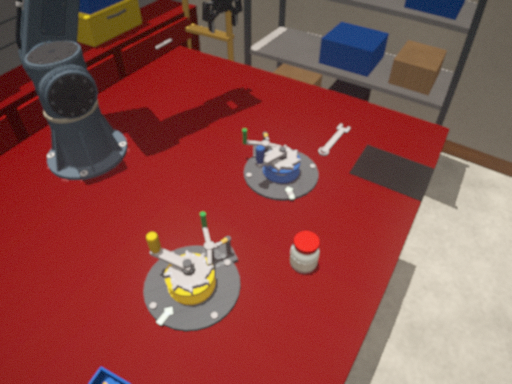

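View pics/top0.png

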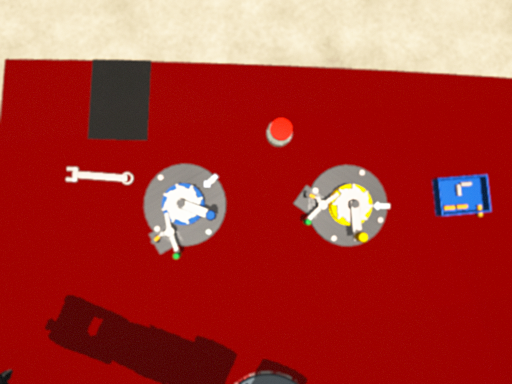

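The scene view shows the yellow winch at about (190,285), with its tab at (203,218), grip at (153,241) and arrow at (165,315). The top view shows its plate at (348,205), tab (307,221), grip (362,237) and arrow (381,206).

Run:
```python
from h import *
s=snap('top'); c=snap('scene')
h=cv2.cvtColor(s['image'],cv2.COLOR_RGB2HSV)
# winch plate: non-red pixels around (348,205)
m=(~(((h[...,0]<8)|(h[...,0]>172))&(h[...,1]>150))).astype(np.uint8)*255
m[:,:290]=0;m[:,410:]=0;m[:150]=0;m[260:]=0
m=cv2.morphologyEx(m,cv2.MORPH_OPEN,np.ones((3,3)))
cn=max(cv2.findContours(m,0,1)[0],key=cv2.contourArea)[:,0,:]
P=np.array([onplane(s,p,.010)[:2] for p in cn.astype(float)])
# robust circle centre, known radius .108
from scipy.optimize import least_squares
r=least_squares(lambda x:np.hypot(*(P-x).T)-.108,P.mean(0),loss='soft_l1',f_scale=.001)
C=r.x;print('centre',C,np.median(abs(r.fun)))
def tri(a,b):
    (c1,d1),(c2,d2)=ray(s,a),ray(c,b)
    A=np.c_[d1,-d2];x=np.linalg.lstsq(A,c2-c1,rcond=None)[0]
    return (c1+d1*x[0]+c2+d2*x[1])/2
print('tab z.1',onplane(s,(307.3,221.6),.104),'scene',onplane(c,(202.7,212.5),.106))
print('grip',onplane(s,(362,236.7),.135),'scene c',onplane(c,(152.7,241),.115))
w=[b for b in blobs(s,(0,0,180),(180,70,255),15) if 370<b[1][0]<395 and 195<b[1][1]<215];print(w)
T=onplane(s,(307.3,221.6),.104)[:2]
print('arrow',[ (onplane(s,b[1],.014)-np.r_[C,0]) for b in w])
G=onplane(s,(362,236.7),.135)[:2]
ang=lambda v:np.degrees(np.arctan2(v[1],v[0]))
print('tab ang',ang(T-C),np.hypot(*(T-C)),'exp',np.hypot(105,72),ang((-105,72)))
print('yaw',ang(T-C)-ang((-105,72)),'grip',ang(G-C),np.hypot(*(G-C)))
cr=s['image'][150:260,290:410];cv2.imwrite('pics/c1.png',cv2.cvtColor(cv2.resize(cr,None,fx=5,fy=5,interpolation=2),cv2.COLOR_RGB2BGR))
```

```text
centre [ 0.57131861 -0.19878606] 0.0010880833961298755
tab z.1 [ 0.52441765 -0.07981085  0.104     ] scene [ 0.52513261 -0.07672533  0.106     ]
grip [ 0.4918973  -0.20663377  0.135     ] scene c [ 0.48894187 -0.20276862  0.115     ]
[]
arrow []
tab ang 111.51474295017044 0.1278858921502547 exp 127.31457104353767 145.5610106911964
yaw -34.04626774102596 grip -174.35685868947698 0.07980808368420302
```

View pics/c1.png

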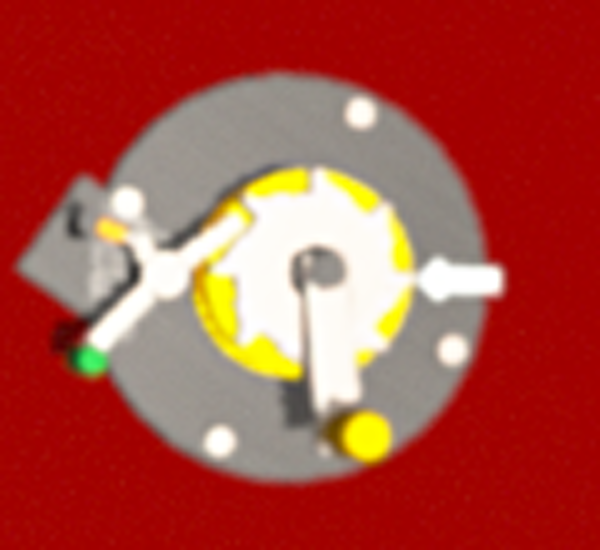

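The crop shows the pawl engaged: tab at crop (90,360), grip at (365,437), and the arrow along row 280 from x=413 to 503. The winch yaw is about -34°, so the push direction is (-0.56, -0.83). I'll go above the outer side of the tab with the fingers shut.

Call:
carry_out(dp=[[0.038,-0.057,0],[0.076,-0.114,0],[0.114,-0.171,0],[0.151,-0.228,0],[0.189,-0.285,0],[0.227,-0.342,0],[0.265,-0.399,0],[0.302,-0.456,0],[0.34,-0.513,0],[0.378,-0.57,0]], angular=[[0,0,-2],[0,0,-4],[0,0,-6],[0,0,-8],[0,0,-10],[0,0,-12],[0,0,-14],[0,0,-16],[0,0,-16],[0,0,-16]], claw=[-1,-1,-1,-1,-1,-1,-1,-1,-1,-1], newtons=40)

```text
t: 1.45
tcp_pos: [0.5149, 0.0006, 0.2563]
ee_rot: [3.141, 0.0, 2.55]
ft_force: [0.7, 1.0, 0.5]
grip_width: -0.0
gripper_force: 0.0
```

Call:
carry_out(dp=[[0,0,0],[0,0,0],[0,0,-0.04],[0,0,-0.08],[0,0,-0.08],[0,0,-0.08]], angular=[[0,0,0],[0,0,0],[0,0,0],[0,0,0],[0,0,0],[0,0,0]], claw=[-1,-1,-1,-1,-1,-1])

```text
t: 2.2
tcp_pos: [0.5145, 0.0032, 0.1778]
ee_rot: [3.141, 0.001, 2.552]
ft_force: [-0.1, 0.3, 0.7]
grip_width: -0.002
gripper_force: 0.0
```

Run:
```python
from h import *
s=snap('top');c=snap('scene','s1.png')
cr=c['image'][150:300,120:270];cv2.imwrite('pics/c2.png',cv2.cvtColor(cv2.resize(cr,None,fx=4,fy=4,interpolation=2),cv2.COLOR_RGB2BGR))
C=np.array([.5713,-.1988])
for uv in((373,206),(380,206),(390,206)):
    a=onplane(s,uv,.014)[:2]-C;print(a,np.hypot(*a),np.degrees(np.arctan2(a[1],a[0])))
h=cv2.cvtColor(s['image'],cv2.COLOR_RGB2HSV)[190:222,372:393]
ys,xs=np.where((h[...,2]>200)&(h[...,1]<60)); P=np.array([onplane(s,(x+372,y+190),.014)[:2] for x,y in zip(xs,ys)])
print(len(P),P.mean(0)-C,cv2.fitLine(P.astype(np.float32),2,0,.001,.001).ravel())
print(sensors.read_state()['tcp_pos'])
```

```text
[-0.00097268 -0.07016976] 0.07017650398577871 -90.79417440354521
[-0.00045788 -0.08919174] 0.08919291695203767 -90.29413134732489
[ 0.00027801 -0.1164794 ] 0.11647973444538616 -89.86324722159553
129 [-0.00602451 -0.09113379] [ 0.99626833 -0.08631002  0.5652755  -0.2899338 ]
[0.5147691  0.00288035 0.17803711]
```

View pics/c2.png

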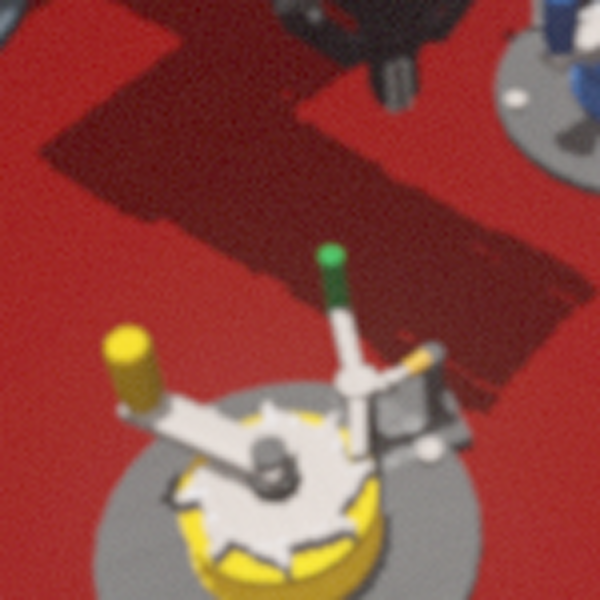

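The close view shows the tab upright at crop (332,255) and still engaged. The gripper is clear of it, behind.

Call:
carry_out(dp=[[0.016,-0.025,0],[0.032,-0.05,0],[0.032,-0.05,-0.034],[0.032,-0.05,-0.068],[0.032,-0.05,-0.068],[0.029,-0.054,-0.068],[0.026,-0.058,-0.068],[0.023,-0.063,-0.068],[0.023,-0.063,-0.068]], angular=[[0,0,0],[0,0,0],[0,0,0],[0,0,0],[0,0,0],[0,0,0],[0,0,0],[0,0,0],[0,0,0]], claw=[-1,-1,-1,-1,-1,-1,-1,-1,-1])

```text
t: 3.42
tcp_pos: [0.537, -0.0609, 0.1088]
ee_rot: [3.141, 0.001, 2.55]
ft_force: [1.2, 1.0, -0.2]
grip_width: -0.0
gripper_force: 0.0
```

Call:
carry_out(dp=[[-0.003,-0.004,0],[-0.006,-0.008,0],[-0.008,-0.012,0],[-0.011,-0.017,0],[-0.014,-0.021,0],[-0.017,-0.025,0],[-0.017,-0.025,0]], angular=[[0,0,0],[0,0,0],[0,0,0],[0,0,0],[0,0,0],[0,0,0],[0,0,0]], claw=[-1,-1,-1,-1,-1,-1,-1])

```text
t: 4.3
tcp_pos: [0.5199, -0.0858, 0.1083]
ee_rot: [-3.141, 0.0, 2.55]
ft_force: [-1.5, 0.6, -0.2]
grip_width: -0.003
gripper_force: 0.0
```

Run:
```python
from h import *
c=snap('scene')
cr=c['image'][150:300,120:270];cv2.imwrite('pics/c3.png',cv2.cvtColor(cv2.resize(cr,None,fx=4,fy=4,interpolation=2),cv2.COLOR_RGB2BGR))
b=blobs(c,(45,100,50),(85,255,255),10);print(b)
print('expected stop px',proj(c,(.5085,-.1131,.106)),'engaged',proj(c,(.5245,-.080,.106)))
```

```text
[([243, 129, 4, 14, 30], [244.4, 134.4]), ([186, 218, 6, 16, 64], [188.8, 225.0])]
expected stop px [186.95427582 219.94651275] engaged [201.60789682 213.31164728]
```

View pics/c3.png

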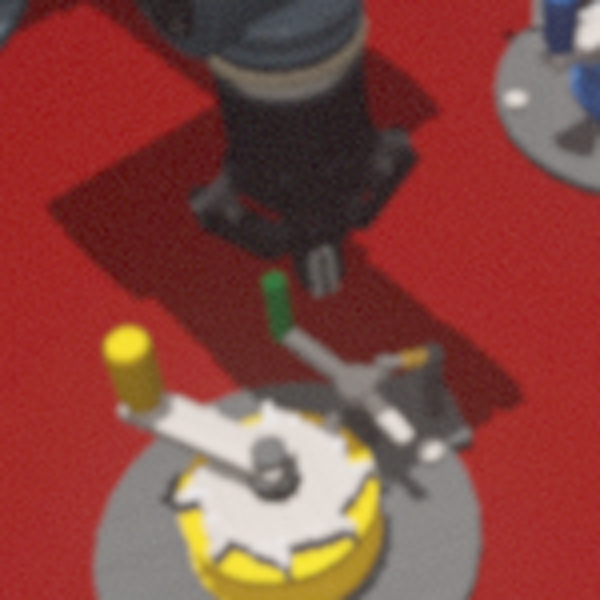

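The tab now sits at scene (188,219), which matches the expected stop at (187,220), so the pawl has snapped off. Next I back off, rise and go above the grip.

Call:
carry_out(dp=[[0.006,0.009,0],[0.006,0.009,0.046],[0.006,0.009,0.092],[0.006,0.009,0.092],[-0.01,-0.04,0.092],[-0.02,-0.08,0.092],[-0.029,-0.119,0.092],[-0.029,-0.119,0.092],[-0.029,-0.119,0.092]], angular=[[0,0,0],[0,0,0],[0,0,10],[0,0,20],[0,0,30],[0,0,40],[0,0,50],[0,0,60],[0,0,60]], claw=[-1,-1,-1,-1,1,1,1,1,1])

```text
t: 5.48
tcp_pos: [0.4914, -0.2042, 0.2003]
ee_rot: [3.142, 0.0, -2.687]
ft_force: [-0.1, 0.5, 0.5]
grip_width: 1.0
gripper_force: 0.0
```

Call:
carry_out(dp=[[0,0,-0.035],[0,0,-0.075],[0,0,-0.075],[0,0,-0.075],[0,0,-0.075],[0,0,-0.075],[0,0,-0.075],[0,0,-0.075]], angular=[[0,0,0],[0,0,0],[0,0,0],[0,0,0],[0,0,0],[0,0,0],[0,0,0],[0,0,0]], claw=[1,1,1,-1,-1,-1,-1,-1], newtons=30)

```text
t: 6.48
tcp_pos: [0.4916, -0.2047, 0.1263]
ee_rot: [-3.14, 0.001, -2.686]
ft_force: [-0.6, 0.8, 7.2]
grip_width: 0.281
gripper_force: 31.7
```

Run:
```python
from h import *
s=snap('top');c=snap('scene')
a=c['image'][190:340,110:260];b=s['image'][150:260,290:400]
im=np.hstack([cv2.resize(a,(400,400),interpolation=2),cv2.resize(b,(400,400),interpolation=2)])
cv2.imwrite('pics/c4.png',cv2.cvtColor(im,cv2.COLOR_RGB2BGR))
```

```text
(no output)
```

View pics/c4.png

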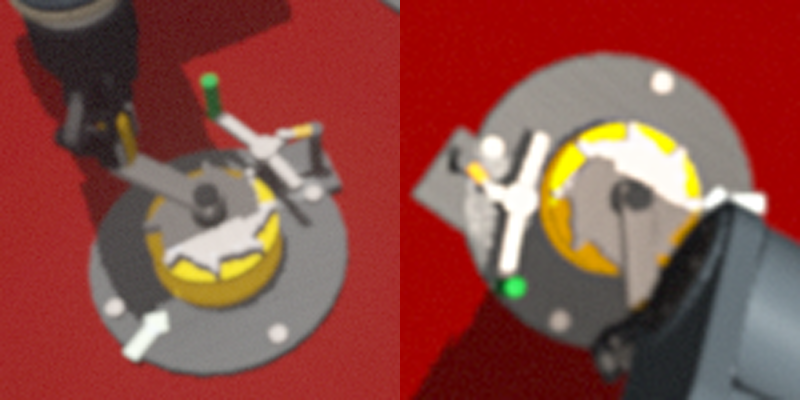

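The pawl is clear of the wheel and the grip is held between the fingers (opening about 24 mm). Now I'll work out the arrow angle and the arc from the stored pictures.

Run:
```python
from h import *
C=np.array([.5713,-.1988]);A=[]
for n,f,(x0,x1,y0,y1) in(('top','top0.png',(373,392,199,213)),('scene','scene0.png',(154,176,303,327))):
    s=snap(n);im=cv2.imread('pics/'+f)[y0:y1,x0:x1]; h=cv2.cvtColor(im,cv2.COLOR_BGR2HSV)
    ys,xs=np.where((h[...,2]>190)&(h[...,1]<60))
    P=np.array([onplane(s,(x+x0,y+y0),.014)[:2] for x,y in zip(xs,ys)]);d=P-C
    r=np.hypot(*d.T);print(n,len(P),P.mean(0),r.min(),r.max(),'ang',np.degrees(np.arctan2(*d.mean(0)[::-1])),'line',cv2.fitLine(P.astype(np.float32),2,0,.001,.001).ravel())
p0=sensors.read_state()['tcp_pos'];d0=p0[:2]-C;a0=np.arctan2(d0[1],d0[0]);print(p0,np.degrees(a0),np.hypot(*d0))
for da in range(0,100,6):
    c,s_=np.cos(np.radians(da)),np.sin(np.radians(da));print(da,(np.array([[c,-s_],[s_,c]])@d0-d0).round(4))
```

```text
top 105 [ 0.57234802 -0.29024507] 0.07015611868276621 0.11382181695096887 ang -89.34338201726685 line [ 0.02097091 -0.99978006  0.572348   -0.29024506]
scene 147 [ 0.57084282 -0.28791863] 0.06835437976522032 0.1113881236883731 ang -90.29392670409517 line [ 0.2012183  -0.9795464   0.5708428  -0.28791863]
[ 0.49155734 -0.20470434  0.12625837] -175.76541030826766 0.07996094671873107
0 [0. 0.]
6 [ 0.0011 -0.0083]
12 [ 0.003  -0.0165]
18 [ 0.0057 -0.0244]
24 [ 0.0093 -0.0319]
30 [ 0.0136 -0.0391]
36 [ 0.0187 -0.0457]
42 [ 0.0244 -0.0518]
48 [ 0.0308 -0.0573]
54 [ 0.0376 -0.0621]
60 [ 0.045  -0.0661]
66 [ 0.0527 -0.0693]
72 [ 0.0607 -0.0718]
78 [ 0.0689 -0.0733]
84 [ 0.0773 -0.074 ]
90 [ 0.0856 -0.0738]
96 [ 0.094  -0.0728]
```

Call:
carry_out(dp=[[0.0003,-0.0028,0.001],[0.0007,-0.0056,0.001],[0.0011,-0.0083,0.001],[0.0017,-0.0111,0.001],[0.0023,-0.0138,0.001],[0.003,-0.0165,0.001],[0.0038,-0.0192,0.001],[0.0047,-0.0218,0.001],[0.0057,-0.0244,0.001]], angular=[[0,0,0],[0,0,0],[0,0,0],[0,0,0],[0,0,0],[0,0,0],[0,0,0],[0,0,0],[0,0,0]], claw=[-1,-1,-1,-1,-1,-1,-1,-1,-1])

```text
t: 7.8
tcp_pos: [0.4972, -0.2286, 0.1263]
ee_rot: [3.141, 0.001, -2.686]
ft_force: [5.3, 5.2, -2.3]
grip_width: 0.281
gripper_force: 30.9
```

Call:
carry_out(dp=[[0.0011,-0.0025,0],[0.0023,-0.0051,0],[0.0036,-0.0075,0],[0.005,-0.01,0],[0.0064,-0.0124,0],[0.0079,-0.0147,0],[0.0095,-0.017,0],[0.0112,-0.0192,0],[0.013,-0.0213,0]], angular=[[0,0,0],[0,0,0],[0,0,0],[0,0,0],[0,0,0],[0,0,0],[0,0,0],[0,0,0],[0,0,0]], claw=[-1,-1,-1,-1,-1,-1,-1,-1,-1])

```text
t: 8.93
tcp_pos: [0.51, -0.2497, 0.1264]
ee_rot: [3.141, 0.001, -2.686]
ft_force: [4.6, 6.1, -0.9]
grip_width: 0.276
gripper_force: 31.1
```

Call:
carry_out(dp=[[0.0019,-0.0021,0],[0.0038,-0.0041,0],[0.0057,-0.0061,0],[0.0078,-0.008,0],[0.0099,-0.0098,0],[0.0121,-0.0116,0],[0.0143,-0.0133,0],[0.0166,-0.0149,0],[0.0189,-0.0164,0]], angular=[[0,0,0],[0,0,0],[0,0,0],[0,0,0],[0,0,0],[0,0,0],[0,0,0],[0,0,0],[0,0,0]], claw=[-1,-1,-1,-1,-1,-1,-1,-1,-1])

```text
t: 10.05
tcp_pos: [0.5286, -0.2659, 0.1263]
ee_rot: [3.14, 0.0, -2.686]
ft_force: [0.8, 6.4, 1.7]
grip_width: 0.277
gripper_force: 31.4
```

Call:
carry_out(dp=[[0.0025,-0.0014,0],[0.0049,-0.0027,0],[0.0074,-0.004,0],[0.0099,-0.0051,0],[0.0125,-0.0062,0],[0.0151,-0.0072,0],[0.0177,-0.0081,0],[0.0204,-0.0089,0],[0.0231,-0.0097,0]], angular=[[0,0,0],[0,0,0],[0,0,0],[0,0,0],[0,0,0],[0,0,0],[0,0,0],[0,0,0],[0,0,0]], claw=[-1,-1,-1,-1,-1,-1,-1,-1,-1])

```text
t: 11.18
tcp_pos: [0.5514, -0.2757, 0.1263]
ee_rot: [3.14, -0.001, -2.686]
ft_force: [-0.7, 6.1, 3.8]
grip_width: 0.284
gripper_force: 31.5
```

Call:
carry_out(dp=[[0.0027,-0.0006,0],[0.0054,-0.0011,0],[0.0082,-0.0015,0],[0.011,-0.0018,0],[0.0138,-0.002,0],[0.0166,-0.0022,0],[0.0194,-0.0022,0],[0.0194,-0.0022,0],[0.0194,-0.0022,0]], angular=[[0,0,0],[0,0,0],[0,0,0],[0,0,0],[0,0,0],[0,0,0],[0,0,0],[0,0,0],[0,0,0]], claw=[-1,-1,-1,-1,-1,-1,-1,-1,-1])

```text
t: 12.3
tcp_pos: [0.5711, -0.2782, 0.1264]
ee_rot: [3.141, 0.0, -2.685]
ft_force: [-0.2, 5.6, 2.5]
grip_width: 0.276
gripper_force: 31.4
```

Call:
carry_out(dp=[[0,0,0],[0,0,0],[0,0,0],[0,0,0.04],[0,0,0.09],[0,0,0.12],[-0.05,0.05,0.12],[-0.1,0.1,0.12],[-0.15,0.15,0.12],[-0.2,0.2,0.12]], angular=[[0,0,0],[0,0,0],[0,0,0],[0,0,0],[0,0,0],[0,0,0],[0,0,0],[0,0,0],[0,0,0],[0,0,0]], claw=[1,1,1,1,1,1,1,1,1,1])

```text
t: 13.55
tcp_pos: [0.3928, -0.1005, 0.2463]
ee_rot: [-3.141, 0.0, -2.686]
ft_force: [1.2, 1.4, 1.3]
grip_width: 0.998
gripper_force: 0.0
```

Call:
carry_out(dp=[[0,0.06,0],[0,0.12,0],[0,0.18,0],[0,0.18,0]], angular=[[0,0,0],[0,0,0],[0,0,0],[0,0,0]], claw=[1,1,1,1])

```text
t: 14.05
tcp_pos: [0.394, 0.0814, 0.2465]
ee_rot: [-3.142, 0.001, -2.68]
ft_force: [0.5, -0.4, -1.0]
grip_width: 0.999
gripper_force: 0.0
```

Run:
```python
from h import *
s=snap('top');c=snap('scene')
a=c['image'][190:340,110:260];b=s['image'][150:260,290:400]
im=np.hstack([cv2.resize(a,(400,400),interpolation=2),cv2.resize(b,(400,400),interpolation=2)])
cv2.imwrite('pics/c5.png',cv2.cvtColor(im,cv2.COLOR_RGB2BGR))
C=np.array([.5713,-.1988])
for n,x in(('top',s),('scene',c)):
    print(n,blobs(x,(20,120,90),(34,255,255)),blobs(x,(45,100,50),(85,255,255)))
print(sensors.read_state()['tcp_pos'],'exp grip top px',proj(s,(.5713,-.2788,.139)),proj(c,(.5713,-.2788,.139)))
```

```text
top [([328, 184, 26, 42, 318], [337.3, 204.2]), ([358, 185, 9, 8, 33], [362.3, 188.6]), ([385, 199, 13, 11, 109], [391.3, 204.3]), ([457, 205, 10, 3, 27], [461.6, 206.0]), ([445, 206, 10, 3, 24], [449.6, 207.2]), ([364, 210, 8, 10, 36], [367.5, 214.6]), ([351, 221, 12, 5, 46], [356.2, 222.7])] [([317, 226, 7, 6, 32], [320.2, 228.4]), ([173, 253, 7, 6, 31], [176.3, 255.2])]
scene [([62, 10, 10, 27, 73], [67.0, 20.0]), ([132, 19, 7, 8, 32], [134.5, 22.4]), ([218, 33, 10, 5, 22], [222.3, 35.1]), ([207, 258, 6, 9, 37], [209.4, 262.5]), ([170, 272, 46, 33, 651], [195.0, 292.6]), ([152, 275, 17, 21, 236], [159.4, 284.1])] [([243, 129, 4, 14, 30], [244.4, 134.4]), ([186, 218, 6, 15, 50], [188.8, 224.3])]
[0.39434576 0.07848317 0.24634062] exp grip top px [392.59457636 204.0539282 ] [156.16747261 279.33083356]
```

View pics/c5.png

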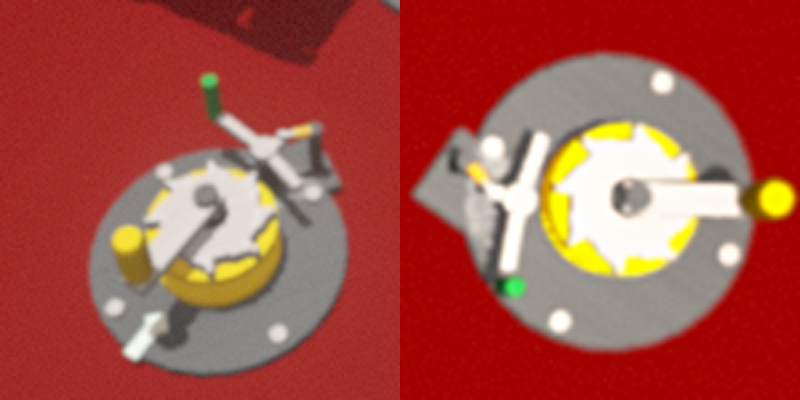

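The grip stands in line with the arrow in both views: the top view has it at (391,204) against an expected (392.6,204). The tab is still at its off stop and the arm is clear.

```bash
python3 -c "
from bench import job_done
print(job_done())"
```

```text
the job is handed in; nothing more can be done
None
```

I flicked the yellow winch's pawl off and it stayed off, eased the drum back anticlockwise until its grip stood over the white arrow (within about 2° by the pictures), let go and handed the job in; nothing else was touched.

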